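# Mount an empty reel on the take-up stand: spindle through both bearings

### The arm

A 6-joint arm with a two-finger parallel gripper is mounted at the origin on the work surface. World frame = base frame: x ahead of the robot, y to its left, z up, the work surface at z = 0. Lengths are in mm, angles in rad, forces in N, time in s.
With the tool pointing down it reaches from about 350 to 975 mm from the base axis. Payload 7.1 kg.
Tool frame: the origin (TCP) lies midway between the tips of the shut fingers; the grasp point (between the pads) lies ctrl.grip_point_offset behind it (ctrl.grip_point_offset is the distance from the TCP to the grasp point, in mm); z points along the fingers, y is the line along which they close (so a half turn about z gives the same grasp; the last joint's range is limited). The gripper opens to 88 mm and grips with 3 to 60 N. Pads are 20 mm wide; open, the fingers measure 115 mm over their backs; the gripper's body (75 mm by 178 mm) begins 61 mm behind the grasp point.
Start: joints at [1.215, 0.423, 1.63, -0, 1.089, -0.019], TCP at [206.511, 589.88, 222.675] pointing down, gripper open.
Joint ranges: [-3, 3], [-0.9, 2.11], [0.09, 2.58], [-1.31, 4.45], [0.11, 2.69], [-2.54, 2.54]. Speed limits (rad/s): [2.39, 2.39, 3.01, 3.14, 3.14, 3.14].

### API

Orientations are given as a rotation vector (axis times angle).
In Python, from workcell import ctrl, get_image, close_job, finder gives the robot as it stands.
- The arm moves only by the tool servo_tool, never from a script. Its argument "deltas" is a list of rows, each a list of 2 entries, a list of its own where there are three numbers: the shift along the tool's x, y, z in mm, then the turn, a rotation vector about the tool's x, y, z in rad. A call has 1 to 5 rows; each row is the pose to reach, as a shift and turn from the pose commanded when the call began, along the tool's axes at that moment; what a row does not reach only later rows make up. A row lasts 1/12 s, in which the tool goes at most 41.7 mm and 7.16 degrees, less where a joint would pass 70% of its speed; a pose out of reach is approached as far as the arm can. A call with a gripper value outside its range is refused whole. "grip" is the closure, from -1 (fully open) to 1 (shut), so that 0 is half open, set as the call begins (left out, the last holds). The fingers move at their own pace and stop on an object; the grip force is fixed at half the most. Time passes only in rows, so rows that repeat a pose let the fingers close. It gives the time, the measured TCP pose, the force, the opening and the grip force at its end, in the units of the state.
- ctrl.get_obs(): the state, without advancing time (a new reading comes with each control period).
- get_image(name): name is "side" or "top" or "wrist"; returns a dict with "frame" (480x640x3 uint8, blue, green, red), "depth" (480x640 float32, mm along the optical axis (not along the pixel's ray), 0 where there is no reading), "K" (3x3 intrinsics, pixels), "dist" ([k1, k2, p1, p2, k3] as OpenCV has them; the pictures are not rectified), "pose" (4x4, takes a point from camera to world coordinates). Camera axes: x right, y down, z forward; pixel columns grow to the right and rows downward; lengths in mm; the calibration is good to about 2 mm. A picture is of the moment at which its call begins.
- close_job(): hands the job in; it is judged then, once.
Trained networks look in a picture, given as the dict that the camera call returned (one of the last four; its "shot" number tells which), for a name from the list of things; names that differ only in an ending like _2 or _b are one class to them, and where a whole thing is asked for, a point or a joint stands for the part that bears it (a point fixed in the world has none). Each returns a list of dicts, best first, with "score" (0 to 1); they miss things now and then, are a little off and sometimes report something else, mostly with a low value. They report only what shows in the picture. A call takes as long as a camera call.
- finder.search_frame(query, picture): "rect" ([centre column, centre row, width, height] as shares, 0 to 1, of the picture: columns of its width, rows of its height, round what is visible of it).
- finder.silhouettes(query, picture): "mask" (480x640 bool, what is visible of it) and "rect" ([centre column, centre row, width, height] as shares, 0 to 1, of the picture: columns of its width, rows of its height, round what is visible of it).
The state is a dict: "t": time; "qpos": joint angles; "qvel": joint speeds; "joint_torque": joint torques, N m; "ee_pos": TCP position; "orientation": TCP orientation; "ft_force": force on the tool from outside, world axes, zero at the start; "moment": the same for the moment, N m; "width": finger opening in mm; "grasp_force": force on a finger pad.
Only numpy, scipy, OpenCV 4.12 (cv2) and the standard library are available. Lean on these libraries where they do the work, as an engineer would, in place of code of your own. Each camera call takes 0.05 s, during which the arm holds its last target. There are 200 camera calls.

### The job

Take the orange-handled spindle from the rack and mount the yellow reel with it: slide it tip first through the fixed bearing beside the red keeper, the reel, and the far bearing, fully home so that its collar lies against the fixed bearing, then let go and swing the red keeper shut over its neck. The far bearing is only finger-tight and has shifted sideways in its slots, so feel for its bore and ease the spindle in gently: never force it against the stand. Leave everything else on the table where it is.

Things in the scene. Friction and masses are not known exactly. Their poses are not given: they have to be found in the camera images.
- stand: Take-up stand, fixed: aluminium base 130 x 215 x 12 mm, two dark risers 112 wide (x), 30 thick (y), at y = -70 and +70, tops at z = 60; on each a grey pillow-block bearing, housing 54 mm across, 16 mm thick (y), top at z = 117, foot 104 x 26. Origin: centre of the base's underside; y is the spindle's way in, z up. The yellow reel lies between the bearings on two cradle bars. All in mm.
- near_bore (a point): Centre of the fixed bearing's bore (15.6 mm in diameter) on its outer, entry face: (0, -78, 90) mm in the stand's frame, axes as the stand's. The spindle enters here, along +y; its collar ends up against this face.
- far_bore_nominal (a point): Where the centre of the far bearing's entry face would be if it stood centred: (0, 62, 90) mm in the stand's frame, axes as the stand's. The real bearing (bore 15.5 mm, 16 mm deep) is finger-tight, up to 8.5 mm to either side of this along x, not measured; its y and z are true. About 5 N slides it in its slots and it stays where left.
- reel_center (a point): Centre of the empty yellow reel: flanges 110 mm in diameter, width 90 mm, bore 20 mm that opens to 27 mm over the last 12 mm at each end; y along the bore; about 0.14 kg. It lies loose on the cradle bars, its bore centre 5 mm below the bearings' axis; the entering spindle lifts it 1 to 2 mm.
- spindle_handle (a point): Centre of the orange handle (26 mm in diameter, 64 long) of the spindle to fit; x points along it to the tip. Then come a neck (12 in diameter, 14 long), a steel collar (30 in diameter, 8 thick, front face 54 ahead of this point) and a 14 mm shank, 185 long. About 0.16 kg, balance point about 80 ahead. It lies level in two rack notches, axis 45 above the table, handle overhanging. All in mm.
- spindle_tip (a point): End of the shank, on the axis, 239 mm ahead of the handle's centre; x points along the spindle. The last 2.5 mm taper to 12 mm in diameter. With the spindle home it is at about y = +107 mm in the stand's frame.
- keeper (a joint): Red keeper, rad: 0 shut (level over the spindle's neck), 1.85 open (upright, leaning out), as at the start. It turns about a line parallel to the stand's y through (-45, -93, 90) mm in its frame. Pushed towards the spindle past about 1.3 it falls shut by its weight; its prongs, 21 mm apart, then straddle the neck behind the collar, which needs the collar against the bearing.
- keeper_end (a point): Outer edge of the keeper arm near its free end: 58 mm from the hinge along the arm and 17 mm off it on the side that is up when shut (the outer side, away from the spindle, when open). The arm is 6 mm thick (stand y), 8 mm deep, ends 63 mm from the hinge, and moves in the plane y = -93 mm of the stand's frame.
- rack: Grey and white spindle rack, fixed: base 150 x 170 x 12 mm, origin at the centre of its underside, two places for spindles 80 mm apart along its x; the spindles lie along its y, handles at its -y end.
- spindle_b: A second spindle on the rack, same shape but a thicker 18 mm shank and a dark grey handle: it does not fit, leave it. Origin on its axis at the collar's front face, x to its tip.
- spare_reel: Smaller yellow reel, 90 mm in diameter, 70 mm high, on its flange. Leave it. Origin under its centre.
- wrench: Steel wrench, 180 mm long. Leave it. Origin under its centre.
- screwdriver: Screwdriver with a blue handle, 200 mm long. Leave it. Origin under its centre.
- oiler: White oil bottle with a red cap, 44 mm in diameter, 110 mm high. Leave it. Origin under its centre.
- tray: Blue parts tray, 100 x 140 x 45 mm. Leave it. Origin under its centre.
- caliper: Steel caliper with a black display, 190 mm long. Leave it. Origin under its centre.

How it is judged (in metres and radians):
On the way, in this order (a step that is already met when the one before it is completed fails the run):
1. the spindle is through the fixed bearing and the reel (x of spindle_tip in the frame of stand between -0.016 and 0.016 m and z of spindle_tip in the frame of stand between 0.084 and 0.096 m and x of spindle_handle in the frame of stand between -0.012 and 0.012 m and z of spindle_handle in the frame of stand between 0.078 and 0.102 m and angle between the x axis of spindle_tip and the y axis of stand, either way round below 0.1 rad and y of spindle_tip in the frame of stand above 0.048 m), for 0.1 s.
2. the spindle is through the far bearing and home, collar against the fixed bearing (x of spindle_tip in the frame of stand between -0.016 and 0.016 m and z of spindle_tip in the frame of stand between 0.084 and 0.096 m and x of spindle_handle in the frame of stand between -0.012 and 0.012 m and z of spindle_handle in the frame of stand between 0.078 and 0.102 m and angle between the x axis of spindle_tip and the y axis of stand, either way round below 0.1 rad and y of spindle_tip in the frame of stand between 0.1045 and 0.112 m), for 0.2 s.
At the end, for the whole second after the job is handed in: The orange spindle runs through both bearings and the reel, its collar within 2.5 mm of the fixed bearing and its axis within about 0.1 rad of the stand's; the reel hangs on it between the bearings, at rest; the keeper is shut (below 0.12 rad) over the neck; the robot has let go (all of step 2 and x of reel_center in the frame of stand between -0.01 and 0.01 m and y of reel_center in the frame of stand between -0.025 and 0.025 m and z of reel_center in the frame of stand between 0.083 and 0.094 m and value of joint keeper below 0.12 rad); the robot touches nothing.
It fails at once if the stand is pressed with more than 35 N by spindle, reel or robot (contact force between stand and anything else above 35 N).
It fails at once if the reel is knocked out of its place (more than 30 mm) (distance of reel_center from where it was at the start of the episode above 0.03 m).
It fails at once if another thing on the table is disturbed (moved more than 15 mm) (distance of any of spindle_b, spare_reel, wrench, screwdriver, oiler, tray, caliper from where it was at the start of the episode above 0.015 m).
It also fails if it takes over 72 s, if anything falls off the work surface, if the arm or the gripper's body presses on something with over 40 N, if the wrist force passes 120 N, or if a joint passes its speed limit or range.

## Working session

There is one attempt and no reset: what is moved stays moved. The work goes in short steps, Python scripts to look and compute and a tool call to move; the robot and the scene stay as the last step left them, time stands still between calls to the robot, and variables do not carry over. Pictures are saved under pics/ and viewed, at most 10 in all, crops included, and the job is handed in when it is done.

Besides the shell and the picture viewer there is one more tool, called after "Emit:" as name([rows], argument=value, ...), one row to a line, values as JSON. servo_tool: Moves the arm, as the interface text tells. Its arguments: {"type":"object","properties":{"deltas":{"type":"array","items":{"type":"array"}},"grip":{"type":"number"}},"required":["deltas"]}

```bash
mkdir -p pics; ls
cat > h.py <<'E'
import numpy as np, cv2
from scipy.spatial.transform import Rotation as R
from workcell import ctrl, get_image, close_job, finder
def world(im,uv,depth=None):
    uv=np.atleast_2d(np.array(uv,float))
    n=cv2.undistortPoints(uv[:,None],im["K"],np.array(im["dist"]))[:,0]
    if depth is None: depth=im["depth"][uv[:,1].astype(int),uv[:,0].astype(int)]
    p=np.c_[n,np.ones(len(n))]*np.array(depth)[:,None]
    return p@im["pose"][:3,:3].T+im["pose"][:3,3]
def proj(im,P):
    T=np.linalg.inv(im["pose"]); r,_=cv2.Rodrigues(T[:3,:3])
    return cv2.projectPoints(np.atleast_2d(np.array(P,float)),r,T[:3,3],im["K"],np.array(im["dist"]))[0][:,0]
def cloud(im,mask):
    v,u=np.nonzero(mask&(im["depth"]>0)); return world(im,np.c_[u,v])
E
cat > a.py <<'E'
from h import *
print(ctrl.get_obs(), ctrl.grip_point_offset)
ims={n:get_image(n) for n in("side","top")}
for n,im in ims.items():
    cv2.imwrite(f"pics/{n}0.png",im["frame"]); np.savez(f"{n}0.npz",**im); print(n,im["pose"].round(3).tolist(),im["K"].tolist())
    for q in("stand","spindle_handle","keeper","rack","reel_center"):
        for d in finder.silhouettes(q,im)[:2]:
            c=cloud(im,d["mask"]); print(n,q,round(d["score"],2),(np.array(d["rect"])*[640,480,640,480]).round(),len(c), np.median(c,0).round() if len(c) else "")
E
python3 a.py
```

```text
pics
{'t': 0.0, 'qpos': array([ 1.21501086e+00,  4.23822281e-01,  1.63070656e+00,  5.39885518e-06,
        1.08860595e+00, -1.90220066e-02]), 'qvel': array([ 0.00031691,  0.00117667, -0.0004132 ,  0.00020772, -0.00020731,
       -0.00042311]), 'joint_torque': array([ 3.72609036e-03, -5.44633126e+01, -2.73659617e+01,  6.46302430e-02,
        2.26467516e-02, -1.27993844e-04]), 'ee_pos': array([206.3101237 , 589.3634588 , 221.90678553]), 'orientation': array([-5.26445468e-01, -3.09687249e+00,  2.37835915e-03]), 'ft_force': array([-0.24178417,  0.36153432, -0.10209254]), 'moment': array([-0.03262351,  0.00480174, -0.04068879]), 'grasp_force': 0.0, 'width': 87.9594630076752} 18.700000000000003
side [[0.782, -0.373, 0.499, -169.019], [-0.623, -0.483, 0.616, -898.547], [0.011, -0.792, -0.61, 995.555], [0.0, 0.0, 0.0, 1.0]] [[583.9852904362803, 0.0, 308.0087283005411], [0.0, 583.9852904362803, 241.8068946644666], [0.0, 0.0, 1.0]]
side stand 0.63 [280. 230.  85.  69.] 2448 [558.  93.  27.]
side stand 0.24 [278. 213.  51.  48.] 1346 [571. 190. 103.]
side spindle_handle 0.75 [323. 347.  89.  75.] 851 [ 399. -291.   52.]
side rack 0.94 [320. 337.  90.  78.] 2976 [ 430. -202.   12.]
side reel_center 0.79 [278. 211.  51.  46.] 1365 [572. 190. 103.]
top [[-0.023, -0.992, 0.127, 433.124], [-1.0, 0.02, -0.02, 49.4], [0.017, -0.128, -0.992, 1164.328], [0.0, 0.0, 0.0, 1.0]] [[511.64157495351657, 0.0, 318.72959449308354], [0.0, 511.64157495351657, 240.17028027517406], [0.0, 0.0, 1.0]]
top stand 0.94 [255. 240. 102.  67.] 3998 [570. 154.  15.]
top spindle_handle 0.95 [441. 315. 125.  19.] 957 [ 401. -279.   53.]
top keeper 0.2 [441. 315. 125.  18.] 1112 [ 401. -279.   52.]
top rack 0.95 [420. 301.  86.  74.] 4047 [ 436. -197.   13.]
top rack 0.64 [255. 240.  97.  69.] 3844 [571. 155.  16.]
top reel_center 0.88 [249. 235.  56.  55.] 1437 [582. 179. 107.]
```

View pics/top0.png

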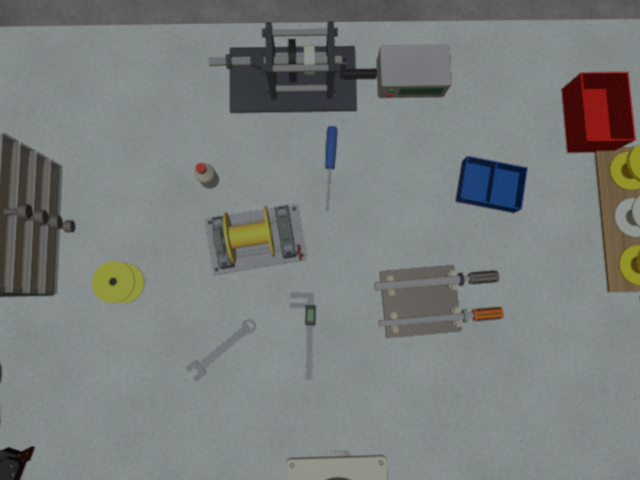

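View pics/side0.png

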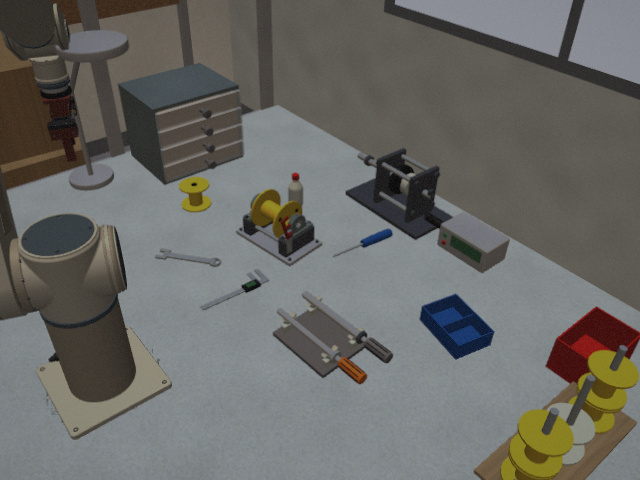

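Top: the stand is at about (255,240), with the keeper at (300,252) on its right (−y) end. The orange spindle is at row ~317, handle at (487,314), tip to the left. Side: agrees, with the handle at (350,370). Next I'll work out the wrist camera mount and plan a look over the stand.

```bash
cat >> h.py <<'E'
def plan(target,rot,start=None,rstart=None,step=40,ang=0.12):
    o=ctrl.get_obs(); p=np.array(o["ee_pos"] if start is None else start); r=R.from_rotvec(o["orientation"] if rstart is None else rstart)
    d=r.inv().apply(np.array(target)-p); w=(r.inv()*rot).as_rotvec()
    print("from",p.round(1),"delta tool",d.round(1),"turn",w.round(3),"rows",round(max(np.linalg.norm(d)/41,np.linalg.norm(w)/.124),1))
def down(yaw):  # tool down with tool x axis at heading yaw in world
    c,s=np.cos(yaw),np.sin(yaw); return R.from_matrix(np.c_[[c,s,0],[s,-c,0],[0,0,-1]])
E
python3 - <<'E'
from h import *
o=ctrl.get_obs(); r=R.from_rotvec(o["orientation"]); print(r.as_matrix().round(3))
im=get_image("wrist"); T=np.eye(4);T[:3,:3]=r.as_matrix();T[:3,3]=o["ee_pos"]
print((np.linalg.inv(T)@im["pose"]).round(3),im["K"])
# stand yaw & spindle axis from stored top picture
im=dict(np.load("top0.npz"))
def at(uv,z):
    a=world(im,uv,np.ones(len(uv))*500);c=im["pose"][:3,3];d=a-c
    return c+d*((z-c[2])/d[:,2])[:,None]
print(at([(207,219),(297,206),(306,262),(214,272)],12).round(1)); print(at([(488,314),(381,323)],45).round(1))
for y in(-1.44,1.7,0.13): 
  plan([570,150,380],down(y))
E
```

```text
[[-0.944  0.33  -0.   ]
 [ 0.33   0.944 -0.   ]
 [ 0.    -0.    -1.   ]]
[[ 0.00000e+00 -9.61000e-01 -2.76000e-01  7.50870e+01]
 [ 1.00000e+00  0.00000e+00 -1.00000e-03  1.46800e+00]
 [ 1.00000e-03 -2.76000e-01  9.61000e-01 -1.63085e+02]
 [ 0.00000e+00  0.00000e+00  0.00000e+00  1.00000e+00]] [[418.29579483   0.         321.8669484 ]
 [  0.         418.29579483 237.65995576]
 [  0.           0.           1.        ]]
[[634.9 279.4  12. ]
 [660.9  74.2  12. ]
 [532.   56.1  12. ]
 [513.8 263.1  12. ]]
[[ 407.  -338.4   45. ]
 [ 393.2 -103.8   45. ]]
from [206.5 589.9 222.7] delta tool [-488.4 -295.1 -157.3] turn [ 0.     0.    -2.038] rows 16.4
from [206.5 589.9 222.7] delta tool [-488.4 -295.1 -157.3] turn [ 0.    -0.     1.105] rows 14.4
from [206.5 589.9 222.7] delta tool [-488.4 -295.1 -157.3] turn [ 0.    -0.     2.675] rows 21.6
```

Run:
```python
from h import *
plan([562,205,300],down(1.7))
```

```text
from [206.5 589.9 222.7] delta tool [-462.7 -245.8  -77.3] turn [ 0.    -0.     1.105] rows 12.9
```

```bash
cat >> h.py <<'E'
def chain(wps,start=None,rs=None):
    "print the moves through waypoints (pos, Rotation), tool-axes per call of 5 rows"
    o=ctrl.get_obs(); p=np.array(o["ee_pos"] if start is None else start); r=R.from_rotvec(o["orientation"]) if rs is None else rs
    for tp,tr in wps:
        d=np.array(tp)-p; w=(r.inv()*tr).as_rotvec(); n=int(np.ceil(max(np.linalg.norm(d)/41,np.linalg.norm(w)/.124,1)))
        for c in range(0,n,5):
            k=min(5,n-c); rr=r*R.from_rotvec(w*c/n)
            print(k,"rows, last:",rr.inv().apply(d*k/n).round(1),(w*k/n).round(3))
        p=np.array(tp);r=tr
E
python3 - <<'E'
from h import *
chain([([562,205,300],down(1.7))])
E
```

```text
5 rows, last: [-178.   -94.5  -29.7] [ 0.    -0.     0.425]
5 rows, last: [-201.1  -12.8  -29.7] [ 0.    -0.     0.425]
3 rows, last: [-113.1   42.8  -17.8] [ 0.    -0.     0.255]
```

Emit:
servo_tool([
  [[-36,-19,-6],[0,0,0.085]],
  [[-71,-38,-12],[0,0,0.17]],
  [[-107,-57,-18],[0,0,0.255]],
  [[-142,-76,-24],[0,0,0.34]],
  [[-178,-95,-30],[0,0,0.425]],
], grip=-1)

```text
t: 1.07
ee_pos: [343.9, 440.0, 253.1]
orientation: [1.173, 2.914, 0.0]
ft_force: [0.4, 0.2, 0.5]
width: 87.6
grasp_force: 0.0
```

Emit:
servo_tool([
  [[-40,-3,-6],[0,0,0.085]],
  [[-80,-5,-12],[0,0,0.17]],
  [[-121,-8,-18],[0,0,0.255]],
  [[-161,-10,-24],[0,0,0.34]],
  [[-201,-13,-30],[0,0,0.425]],
])

```text
t: 1.48
ee_pos: [480.8, 291.6, 283.3]
orientation: [1.762, 2.601, 0.001]
ft_force: [0.9, 0.6, -0.1]
width: 87.9
grasp_force: 0.0
```

Emit:
servo_tool([
  [[-38,14,-6],[0,0,0.085]],
  [[-75,29,-12],[0,0,0.17]],
  [[-113,43,-18],[0,0,0.255]],
  [[-113,43,-18],[0,0,0.255]],
])

```text
t: 1.82
ee_pos: [566.4, 200.0, 302.1]
orientation: [2.082, 2.348, 0.004]
ft_force: [-1.0, 0.5, -0.3]
width: 87.9
grasp_force: 0.0
```

```bash
cat > look.py <<'E'
import sys
from h import *
n=sys.argv[1]; im=get_image("wrist"); np.savez(n+".npz",**im); cv2.imwrite(f"pics/{n}.png",im["frame"])
print(im["shot"] if "shot" in im else "", im["pose"][:3,3].round(1), ctrl.get_obs()["ee_pos"].round(1))
for q in sys.argv[2:]:
    for d in finder.silhouettes(q,im)[:2]:
        c=cloud(im,d["mask"]); np.save(f"{n}_{q}.npy",d["mask"]); print(q,round(d["score"],2),(np.array(d["rect"])*[640,480,640,480]).round(),np.median(c,0).round(1) if len(c) else "")
E
python3 look.py w1 reel_center keeper stand
```

```text
4 [557.5 276.3 465.1] [564.1 202.  301.3]
reel_center 0.72 [339. 235. 127. 126.] [587.6 169.4 107.6]
keeper 0.8 [279. 347.  49.  43.] [542.   72.4 125. ]
stand 0.72 [330. 242. 143. 253.] [572.6 194.4  40.5]
stand 0.36 [338. 238. 125. 121.] [587.5 169.8 107.8]
```

View pics/w1.png

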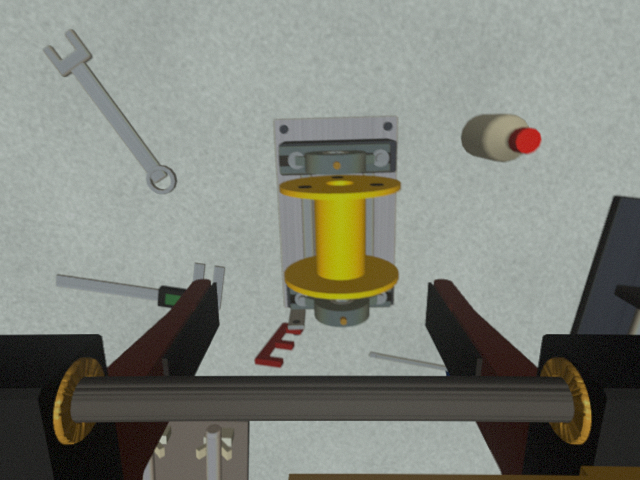

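The picture shows the base (275–397, 117–312), far bearing (337,163), reel (340,235), near bearing (342,310) and the red keeper open to the left (280,345). Next I'll fit the stand pose and the far bearing's shift from depth.

```bash
cat > stand.py <<'E'
from h import *
from scipy.optimize import least_squares
im=dict(np.load("w1.npz")); m=np.zeros((480,640),bool); m[108:332,262:412]=1
v,u=np.nonzero(m&(im["depth"]>0)); c=world(im,np.c_[u,v])
print("heights",np.histogram(c[:,2],np.arange(-6,126,6)))
cols=im["frame"][v,u].astype(int); grey=(cols.max(1)-cols.min(1))<45
b=c[(c[:,2]>8)&(c[:,2]<16)][:,:2].astype(np.float32); r=cv2.minAreaRect(b); print("base",r)
rt=c[(c[:,2]>55)&(c[:,2]<64)]
# image corners of base top -> z=12
def at(uv,z):
    a=world(im,uv,np.ones(len(uv))*300);o=im["pose"][:3,3];d=a-o
    return o+d*((z-o[2])/d[:,2])[:,None]
k=at([(274,119),(396,117),(396,305),(283,306)],12); print(k.round(1))
for yaw in [0.13,0.12,0.14]:
    C=np.cos(yaw);S=np.sin(yaw); o=np.array(r[0]); q=(c[:,:2]-o)@np.array([[C,-S],[S,C]])
    for nm,lo,hi in(("near",-84,-58),("far",58,84)):
        s=(q[:,1]>lo)&(q[:,1]<hi)
        t=s&(c[:,2]>55)&(c[:,2]<63); h=s&(c[:,2]>100)&(c[:,2]<121)&grey
        f=least_squares(lambda p:np.hypot(q[h,0]-p[0],c[h,2]-p[1])-27,[0,90],loss="soft_l1") if h.sum()>20 else None
        print(yaw,nm,"riser x",q[t,0].min().round(1) if t.any() else "",q[t,0].max().round(1) if t.any() else "",t.sum(),"housing",h.sum(),f.x.round(2) if f else "", c[h,2].max().round(1), np.percentile(q[h,1],[2,98]).round(1),np.percentile(q[h,0],[2,98]).round(1))
E
python3 stand.py
```

```text
heights (array([ 895, 8872,  787, 5508,   96,   30,   95, 1198,  126,  167,  355,
        703, 2116,  770,  560,  401,  699, 1307, 2229, 2790, 1542]), array([ -6,   0,   6,  12,  18,  24,  30,  36,  42,  48,  54,  60,  66,
        72,  78,  84,  90,  96, 102, 108, 114, 120]))
base ((589.6082153320312, 171.72718811035156), (130.8162841796875, 213.58091735839844), 8.258123397827148)
[[510.6 268.2  12. ]
 [636.2 285.3  12. ]
 [672.2  74.8  12. ]
 [539.8  57.8  12. ]]
0.13 near riser x -55.0 56.8 97 housing 1123 [ 0.75 90.35] 119.7 [-77.9 -61.8] [-23.   24.4]
0.13 far riser x -57.3 55.1 406 housing 1157 [-4.95 90.78] 120.1 [61.9 77.6] [-28.9  19. ]
0.12 near riser x -54.2 57.6 94 housing 1123 [ 1.46 90.35] 119.7 [-78.  -61.6] [-22.3  25. ]
0.12 far riser x -58.1 54.3 417 housing 1157 [-5.64 90.78] 120.1 [61.8 77.7] [-29.5  18.2]
0.14 near riser x -55.7 56.1 97 housing 1123 [5.000e-02 9.035e+01] 119.7 [-78.  -61.8] [-23.7  23.7]
0.14 far riser x -56.5 55.8 405 housing 1157 [-4.25 90.78] 120.1 [61.9 77.6] [-28.2  19.7]
```

Run:
```python
from h import *
chain([([405,-275,240],down(1.63))])
```

```text
5 rows, last: [-175.3  -83.4   23.2] [-0.    -0.     0.027]
5 rows, last: [-177.5  -78.6   23.2] [-0.    -0.     0.027]
3 rows, last: [-107.7  -44.2   13.9] [-0.    -0.     0.016]
```

Emit:
servo_tool([
  [[-35,-17,5],[0,0,0.005]],
  [[-70,-33,9],[0,0,0.01]],
  [[-105,-50,14],[0,0,0.016]],
  [[-140,-67,19],[0,0,0.022]],
  [[-175,-83,23],[0,0,0.027]],
])

```text
t: 2.43
ee_pos: [500.1, 20.6, 277.2]
orientation: [-2.101, -2.335, 0.001]
ft_force: [0.9, -0.4, -0.4]
width: 87.7
grasp_force: 0.0
```

Emit:
servo_tool([
  [[-35,-16,5],[0,0,0.005]],
  [[-71,-31,9],[0,0,0.01]],
  [[-106,-47,14],[0,0,0.016]],
  [[-142,-63,19],[0,0,0.022]],
  [[-177,-79,23],[0,0,0.027]],
])

```text
t: 2.85
ee_pos: [440.3, -163.6, 254.4]
orientation: [-2.133, -2.306, -0.0]
ft_force: [-0.1, 0.4, -0.8]
width: 87.9
grasp_force: 0.0
```

Emit:
servo_tool([
  [[-36,-15,5],[0,0,0.005]],
  [[-72,-30,9],[0,0,0.01]],
  [[-108,-44,14],[0,0,0.016]],
  [[-108,-44,14],[0,0,0.016]],
])

```text
t: 3.18
ee_pos: [404.1, -278.0, 240.0]
orientation: [2.157, 2.284, -0.002]
ft_force: [-0.5, -0.1, -0.3]
width: 88.1
grasp_force: 0.0
```

```bash
python3 look.py w2 spindle_handle spindle_tip
cat > sp.py <<'E'
import sys
from h import *
im=dict(np.load(sys.argv[1]+".npz")); f=cv2.cvtColor(im["frame"],cv2.COLOR_BGR2HSV)
m=(f[...,0]>5)&(f[...,0]<18)&(f[...,1]>160)&(f[...,2]>90); m[360:]=0; 
n,l,s,_=cv2.connectedComponentsWithStats(m.astype(np.uint8)); m=l==1+np.argmax(s[1:,4])
c=cloud(im,m); c=c[c[:,2]>np.median(c[:,2])-8]; ctr=c.mean(0); d=np.linalg.svd(c[:,:2]-ctr[:2])[2][0]; d*=np.sign(d[1]); t=(c[:,:2]-ctr[:2])@d
print("orange px",m.sum(),"centre",ctr.round(1),"heading",np.arctan2(d[1],d[0]).round(4),"ext",np.percentile(t,[0.5,99.5]).round(1),"top z",np.percentile(c[:,2],97).round(1),"mid",(ctr[:2]+d*np.mean(np.percentile(t,[.5,99.5]))).round(1))
E
python3 sp.py w2
```

```text
5 [ 400.7 -201.3  403. ] [ 404.7 -275.8  240.1]
spindle_handle 0.85 [324. 156.  31. 311.] [ 402.9 -256.9   52.5]
spindle_tip 0.97 [322. 152.  33. 304.] [ 402.8 -256.3   52.4]
orange px 1557 centre [ 409.1 -331.6   56.7] heading 1.6306 ext [-32.5  29.3] top z 59.7 mid [ 409.2 -333.1]
```

View pics/w2.png

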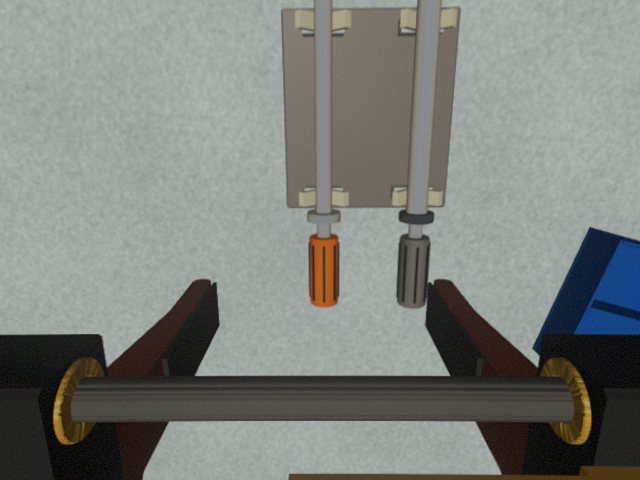

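Orange handle is at (323,270) between the fingers, with the grey one at (413,270). The measured mid is (409,−333), heading 1.631, top 59.7, which agrees with the text (58). I'll grasp 8 mm behind the centre with a half-open gripper.

Run:
```python
from h import *
chain([([409.7,-341.1,100],down(1.631)),([409.7,-341.1,26.3],down(1.631))])
```

```text
4 rows, last: [-6.780e+01  1.000e-01  1.404e+02] [-0.    -0.001 -0.   ]
2 rows, last: [ 0.   0.  73.7] [0. 0. 0.]
```

Emit:
servo_tool([
  [[-17,0,35],[0,0,0]],
  [[-34,0,70],[0,0,0]],
  [[-51,0,105],[0,0,0]],
  [[-68,0,140],[0,0,0]],
  [[-68,0,140],[0,0,0]],
], grip=-0.3)

```text
t: 3.75
ee_pos: [408.0, -339.9, 94.4]
orientation: [-2.145, -2.281, 0.001]
ft_force: [-0.3, 1.2, 0.5]
width: 58.8
grasp_force: 0.0
```

```bash
python3 look.py w3; python3 sp.py w3; python3 -c "
from h import *
chain([([409.7,-341.1,26.3],down(1.631))])"
```

```text
6 [ 405.4 -264.4  258. ] [ 408.7 -339.8   97.4]
orange px 4748 centre [ 409.3 -331.7   56.5] heading 1.629 ext [-33.4  29.4] top z 59.5 mid [ 409.4 -333.7]
2 rows, last: [-1.8  1.3 71.1] [-0.005 -0.006  0.001]
```

Emit:
servo_tool([
  [[-1,1,25],[0,0,0]],
  [[-2,1,50],[0,0,0]],
  [[-2,1,66],[0,0,0]],
  [[-2,1,72],[0,0,0]],
  [[-2,1,72],[0,0,0]],
])

```text
t: 4.22
ee_pos: [411.6, -343.1, 29.6]
orientation: [-2.153, -2.288, -0.0]
ft_force: [0.9, 0.6, 0.0]
width: 57.2
grasp_force: 0.0
```

Emit:
servo_tool([
  [[0,0,0],[0,0,0]],
  [[0,0,0],[0,0,0]],
  [[0,0,0],[0,0,0]],
  [[0,0,0],[0,0,0]],
])

```text
t: 4.55
ee_pos: [411.4, -344.9, 29.9]
orientation: [2.153, 2.285, 0.0]
ft_force: [0.3, -0.0, 0.5]
width: 57.2
grasp_force: 0.0
```

Emit:
servo_tool([
  [[3,-1.3,3.5],[0,0,0]],
  [[3,-1.3,3.5],[0,0,0]],
  [[3,-1.3,3.5],[0,0,0]],
])

```text
t: 4.8
ee_pos: [408.9, -341.4, 25.0]
orientation: [-2.155, -2.285, 0.0]
ft_force: [0.2, -0.4, -0.3]
width: 56.7
grasp_force: 0.0
```

Emit:
servo_tool([
  [[0,0,0],[0,0,0]],
  [[0,0,0],[0,0,0]],
  [[0,0,0],[0,0,0]],
  [[0,0,0],[0,0,0]],
  [[0,0,0],[0,0,0]],
], grip=1)

```text
t: 5.22
ee_pos: [409.3, -341.7, 25.1]
orientation: [-2.155, -2.286, -0.0]
ft_force: [-0.4, 0.9, -1.2]
width: 27.0
grasp_force: 0.0
```

```bash
python3 -c "
from h import *
o=ctrl.get_obs(); print({k:np.round(o[k],3) for k in ('t','ee_pos','orientation','ft_force','moment','width','grasp_force')})"
```

```text
{'t': np.float64(5.217), 'ee_pos': array([ 409.302, -341.688,   25.144]), 'orientation': array([-2.155, -2.286, -0.   ]), 'ft_force': array([-0.374,  0.85 , -1.172]), 'moment': array([-0.09 ,  0.065,  0.002]), 'width': np.float64(27.045), 'grasp_force': np.float64(0.0)}
```

Emit:
servo_tool([
  [[0,0,0],[0,0,0]],
  [[0,0,0],[0,0,0]],
  [[0,0,0],[0,0,0]],
  [[0,0,0],[0,0,0]],
])

```text
t: 5.55
ee_pos: [409.2, -341.7, 25.2]
orientation: [-2.155, -2.286, 0.0]
ft_force: [-0.4, -0.1, -1.0]
width: 25.3
grasp_force: 30.0
```

Emit:
servo_tool([
  [[0,0,-10],[0,0,0]],
  [[0,0,-30],[0,0,0]],
  [[0,0,-55],[0,0,0]],
  [[0,0,-80],[0,0,0]],
  [[0,0,-100],[0,0,0]],
])

```text
t: 5.97
ee_pos: [409.5, -341.8, 127.3]
orientation: [2.154, 2.285, 0.0]
ft_force: [0.6, -0.1, -2.2]
width: 25.6
grasp_force: 30.0
```

Emit:
servo_tool([
  [[0,0,-15],[0,0,0]],
  [[0,0,-15],[0,0,0]],
  [[0,0,-15],[0,0,0]],
  [[0,0,-15],[0,0,0]],
])

```text
t: 6.3
ee_pos: [408.8, -341.2, 139.6]
orientation: [-2.154, -2.285, 0.0]
ft_force: [-0.2, -0.1, -2.4]
width: 25.4
grasp_force: 30.0
```

```bash
cat > held.py <<'E'
import sys
from h import *
# held spindle in tool frame, from wrist picture: orange + steel shank points by depth
n=sys.argv[1]; im=get_image("wrist"); np.savez(n+".npz",**im); cv2.imwrite(f"pics/{n}.png",im["frame"])
o=ctrl.get_obs(); r=R.from_rotvec(o["orientation"]); print({k:np.round(o[k],3).tolist() for k in ('ee_pos','orientation','ft_force','moment','width','grasp_force')})
v,u=np.nonzero(im["depth"]>0); c=r.inv().apply(world(im,np.c_[u,v])-o["ee_pos"]); c[:,2]+=18.7
for lo in list(range(65,240,15)):
    s=(c[:,0]>lo)&(c[:,0]<lo+15)&(abs(c[:,1])<22)&(abs(c[:,2])<25)
    if s.sum()>15: q=c[s]; t=q[:,2].min(); k=q[:,2]<np.percentile(q[:,2],30); print(lo+7,s.sum(),"y",q[:,1].min().round(1),q[:,1].max().round(1),"ymid",q[:,1].mean().round(2),"top z(tool)",np.percentile(q[:,2],[5,15]).round(1))
E
python3 held.py w4; python3 sp.py w4
```

```text
{'ee_pos': [408.651, -341.06, 139.177], 'orientation': [-2.154, -2.285, 0.0], 'ft_force': [-1.317, 0.753, -2.114], 'moment': [-0.176, 0.05, 0.029], 'width': 25.733, 'grasp_force': 29.996}
72 2047 y -6.2 7.8 ymid 0.74 top z(tool) [-8.9 -8.4]
87 2249 y -6.3 7.7 ymid 0.76 top z(tool) [-8.7 -8.2]
102 2422 y -6.3 8.0 ymid 0.77 top z(tool) [-8.4 -7.9]
orange px 7423 centre [ 408.5 -322.1  170.7] heading 1.6266 ext [-26.6  20.5] top z 173.6 mid [ 408.6 -325.2]
```

Run:
```python
from h import *
for n,ee in(("w3",(408.7,-339.8,97.4)),("w2",(404.7,-275.8,240.1))):
    im=dict(np.load(n+".npz")); v,u=np.nonzero(im["depth"]>0); P=world(im,np.c_[u,v])
    d=np.array([np.cos(1.63),np.sin(1.63)]); q=P[:,:2]-[409.4,-333.7]; a=q@d; l=q@[d[1],-d[0]]
    for lo in range(60,230,15):
        s=(a>lo)&(a<lo+15)&(abs(l)<9)&(P[:,2]>40)&(P[:,2]<65)
        if s.sum()>30:
            z=P[s,2]; print(n,lo+7,s.sum(),"lat",l[s].mean().round(2),"topz",np.percentile(z,[85,95]).round(2))
im=get_image("side"); np.savez("side1.npz",**im); cv2.imwrite("pics/side1.png",im["frame"][250:450,230:430])
# expected tip in side view
o=ctrl.get_obs(); r=R.from_rotvec(o["orientation"])
for name,off in(("handle",8),("collar",62),("tip",247)):
    for dz in(-2,0,4): print(name,dz,proj(im,o["ee_pos"]+r.apply([off,0.7,-18.7+dz])).round(1)-[230,250])
```

```text
w3 67 1111 lat 0.02 topz [52.91 53.49]
w3 82 986 lat -0.22 topz [53.06 53.61]
w3 97 1050 lat -0.29 topz [53.04 53.54]
w3 112 1166 lat -0.33 topz [53.06 53.62]
w2 67 345 lat -0.06 topz [52.81 53.52]
w2 82 286 lat -0.47 topz [53.09 53.73]
w2 97 297 lat -0.41 topz [53.23 53.73]
w2 112 292 lat -0.4 topz [53.11 53.77]
w2 127 332 lat -0.74 topz [53.07 53.59]
w2 142 335 lat -0.73 topz [53.1  53.67]
w2 157 339 lat -0.71 topz [53.05 53.67]
w2 172 354 lat -0.59 topz [53.1  53.66]
w2 187 393 lat -0.33 topz [53.05 53.69]
w2 202 490 lat 0.01 topz [52.97 53.66]
w2 217 179 lat -0.63 topz [52.93 53.36]
handle -2 [[124.1  80.4]]
handle 0 [[124.   81.1]]
handle 4 [[123.9  82.5]]
collar -2 [[105.   65.7]]
collar 0 [[105.   66.4]]
collar 4 [[104.9  67.8]]
tip -2 [[46.6 20.8]]
tip 0 [[46.7 21.5]]
tip 4 [[46.7 22.8]]
```

```bash
cat >> h.py <<'E'
O=np.array([589.6,171.7]); YAW=0.142
def sw(x,y,z): c,s=np.cos(YAW),np.sin(YAW); return np.array([O[0]+c*x-s*y,O[1]+s*x+c*y,z])
SP=dict(y0=0.75,z0=-1.55,sl=0.0165,tip=247.)
def tool_for(tip_y, slope=-4.1/140, x0=0., zn=90., zslope=0.):
    "tool pose putting the spindle on the line x=x0+slope*(y+70), z=zn in stand frame, tip at tip_y"
    rot=down(np.pi/2+YAW-slope)*R.from_rotvec([0,SP["sl"]+zslope,0])
    tip=sw(x0+slope*(tip_y+70),tip_y,zn+zslope*(tip_y+70))
    return tip-rot.apply([SP["tip"],SP["y0"],SP["z0"]+SP["sl"]*SP["tip"]-18.7]), rot
E
python3 - <<'E'
from h import *
p,r=tool_for(-110); print(p,r.apply([1,0,.0165]),np.arctan2(*(sw(-4.1,70,0)-sw(0,-70,0))[[1,0]]))
chain([(p+[0,0,50],r),(p,r)])
E
```

```text
[ 647.63795347 -180.24431164   69.75238663] [-1.70472590e-01  9.85500556e-01  1.49733423e-06] 1.742073673058803
5 rows, last: [ 91.5 155.1  11.9] [-0.     0.009 -0.07 ]
3 rows, last: [48.2 96.7  7.7] [-0.     0.006 -0.042]
2 rows, last: [-0.8  0.  50. ] [0. 0. 0.]
```

Emit:
servo_tool([
  [[18,31,2],[0,0.002,-0.014]],
  [[37,62,5],[0,0.004,-0.028]],
  [[55,93,7],[0,0.006,-0.042]],
  [[73,124,9],[0,0.007,-0.056]],
  [[91,155,12],[0,0.009,-0.07]],
])

```text
t: 6.82
ee_pos: [559.3, -240.3, 126.8]
orientation: [-2.067, -2.354, -0.009]
ft_force: [0.9, -0.6, -1.7]
width: 25.3
grasp_force: 30.0
```

Emit:
servo_tool([
  [[16,32,2],[0,0.002,-0.014]],
  [[32,64,5],[0,0.004,-0.028]],
  [[48,97,8],[0,0.007,-0.041]],
  [[48,97,8],[0,0.007,-0.041]],
  [[48,97,8],[0,0.007,-0.041]],
])

```text
t: 7.23
ee_pos: [649.0, -179.9, 118.6]
orientation: [-2.013, -2.394, -0.015]
ft_force: [-0.6, 0.3, -1.7]
width: 25.3
grasp_force: 30.0
```

Emit:
servo_tool([
  [[0,0,15],[0,0,0]],
  [[0,0,30],[0,0,0]],
  [[0,0,42],[0,0,0]],
  [[0,0,42],[0,0,0]],
  [[0,0,42],[0,0,0]],
])

```text
t: 7.65
ee_pos: [647.1, -181.1, 77.2]
orientation: [-2.017, -2.39, -0.015]
ft_force: [0.2, 0.2, -1.8]
width: 25.0
grasp_force: 30.0
```

```bash
python3 held.py w5
cat > err.py <<'E'
import sys
from h import *
# offset of the held spindle relative to the wanted line, from measured pose
a=[float(x) for x in sys.argv[1:]]
o=ctrl.get_obs(); r=R.from_rotvec(o["orientation"]); 
def st(p): c,s=np.cos(YAW),np.sin(YAW); d=p[:2]-O; return np.array([c*d[0]+s*d[1],-s*d[0]+c*d[1],p[2]])
for n,k in(("tip",SP["tip"]),("collar",62),("grip",0)): print(n,st(o["ee_pos"]+r.apply([k,SP["y0"],SP["z0"]+SP["sl"]*k-18.7])).round(2))
print("t",round(o["t"],2),"F",np.round(o["ft_force"],1),"M",np.round(o["moment"],2),"w",round(o["width"],1))
p,rr=tool_for(*a); chain([(p,rr)])
E
python3 err.py -110
```

```text
{'ee_pos': [647.976, -181.296, 78.209], 'orientation': [-2.018, -2.391, -0.016], 'ft_force': [0.734, -0.283, -0.881], 'moment': [-0.186, 0.054, -0.013], 'width': 25.148, 'grasp_force': 29.992}
72 2032 y -6.6 7.4 ymid 0.42 top z(tool) [-7.5 -7. ]
87 2250 y -6.6 7.4 ymid 0.39 top z(tool) [-7.2 -6.8]
102 2464 y -6.3 7.8 ymid 0.61 top z(tool) [-7.1 -6.5]
117 18 y -6.0 7.6 ymid 2.13 top z(tool) [-3.7 -3.5]
tip [   1.87 -111.08   98.44]
collar [   6.91 -296.03   98.45]
grip [   8.59 -358.02   98.46]
t 7.7 F [ 0.7 -0.3 -0.9] M [-0.19  0.05 -0.01] w 25.1
1 rows, last: [ 1.  -0.2  8.5] [-0.     0.    -0.002]
```

```bash
cat > cam.py <<'E'
import sys
from h import *
A=np.array([[0,-.961,-.276],[1,0,0],[0,-.276,.961]]); t=np.array([75.087,1.468,-163.085])
for n in sys.argv[1:]:
    im=dict(np.load(n+".npz")); W=im["pose"]; v,u=np.nonzero(im["depth"]>0); P=world(im,np.c_[u,v]); C=(P-W[:3,3])@W[:3,:3]; c=C@A.T+t; c[:,2]+=18.7
    X=[];Z=[];Y=[]
    for lo in range(66,114,4):
        s=(c[:,0]>lo)&(c[:,0]<lo+4)&(abs(c[:,1])<12)&(c[:,2]>-14)&(c[:,2]<6)
        if s.sum()>60: X.append(lo+2);Z.append(np.percentile(c[s,2],15));Y.append((c[s,1].min()+c[s,1].max())/2)
    print(n,"cam-derived TCP",(W[:3,3]-W[:3,:3]@A.T@t).round(2),"z at 72, slope",np.polyval(np.polyfit(X,Z,1),72).round(2),np.polyfit(X,Z,1)[0].round(4),"y",np.polyval(np.polyfit(X,Y,1),72).round(2),np.polyfit(X,Y,1)[0].round(4))
E
python3 cam.py w4 w5; python3 -c "
from h import *
for i in range(3):
    im=get_image('wrist');np.savez(f'n{i}.npz',**im);print(ctrl.get_obs()['ee_pos'])"; python3 cam.py n0 n1 n2
```

```text
w4 cam-derived TCP [ 408.25 -339.72  139.62] z at 72, slope -8.1 0.0189 y 1.08 0.0014
w5 cam-derived TCP [ 646.45 -179.79   77.21] z at 72, slope -8.06 0.0192 y 1.59 0.0082
[ 648.53321224 -181.33683453   78.88932363]
[ 648.88685014 -181.31262451   79.28658088]
[ 649.0491249  -181.23493505   79.48037213]
n0 cam-derived TCP [ 647.36 -179.93   78.24] z at 72, slope -8.04 0.0177 y 1.57 0.0086
n1 cam-derived TCP [ 647.95 -179.98   78.92] z at 72, slope -8.05 0.0189 y 1.58 0.0094
n2 cam-derived TCP [ 648.28 -179.96   79.31] z at 72, slope -8.01 0.0157 y 1.58 0.0083
```

```bash
cat > meas.py <<'E'
import sys
from h import *
def meas(n=None,im=None):
    if im is None: im=get_image("wrist"); np.savez(n+".npz",**im); cv2.imwrite(f"pics/{n}.png",im["frame"])
    A=np.array([[0,-.961,-.276],[1,0,0],[0,-.276,.961]]); t=np.array([75.087,1.468,-163.085])
    W=im["pose"]; v,u=np.nonzero(im["depth"]>0); P=world(im,np.c_[u,v]); c=((P-W[:3,3])@W[:3,:3])@A.T+t; c[:,2]+=18.7
    s=(c[:,0]>66)&(c[:,0]<114)&(abs(c[:,1]-.7)<9.5)&(c[:,2]>-12)&(c[:,2]<2); P=P[s];c=c[s]
    C,S=np.cos(YAW),np.sin(YAW); d=P[:,:2]-O; x=C*d[:,0]+S*d[:,1]; y=-S*d[:,0]+C*d[:,1]; z=P[:,2]-1.03
    # axis fit: cylinder r=7: x0+sx*y , z0+sz*y
    from scipy.optimize import least_squares
    ym=y.mean(); k=slice(None,None,3)
    f=least_squares(lambda p:np.hypot((x-p[0]-p[1]*(y-ym))[k],(z-p[2]-p[3]*(y-ym))[k])-7,[x.mean(),0,z.max()-7,0],loss="soft_l1",f_scale=.5).x
    col=c; print("axis at y=%.1f: x %.2f z %.2f slope x %.4f z %.4f"%(ym,f[0],f[2],f[1],f[3]))
    tcp=W[:3,3]-W[:3,:3]@A.T@t; ty=-S*(tcp[0]-O[0])+C*(tcp[1]-O[1])+247; print("tip y~%.1f"%ty)
    for Y in(-78,ty,62): print(" at y=%.0f x %.2f z %.2f"%(Y,f[0]+f[1]*(Y-ym),f[2]+f[3]*(Y-ym)))
if __name__=="__main__":
    for n in sys.argv[1:]:
        import os
        meas(im=dict(np.load(n+".npz"))) if os.path.exists(n+".npz") else meas(n)
    o=ctrl.get_obs(); print("t",round(o["t"],2),"F",np.round(o["ft_force"],1),"M",np.round(o["moment"],2),o["ee_pos"].round(1),o["orientation"].round(4))
E
python3 meas.py n1 n2 m0
```

```text
axis at y=-268.7: x 7.23 z 98.61 slope x -0.0223 z -0.0019
tip y~-109.4
 at y=-78 x 2.98 z 98.25
 at y=-109 x 3.68 z 98.31
 at y=62 x -0.13 z 97.98
axis at y=-268.7: x 7.51 z 98.98 slope x -0.0230 z 0.0006
tip y~-109.4
 at y=-78 x 3.13 z 99.09
 at y=-109 x 3.85 z 99.07
 at y=62 x -0.09 z 99.16
axis at y=-268.6: x 7.68 z 99.13 slope x -0.0227 z -0.0007
tip y~-109.4
 at y=-78 x 3.35 z 99.00
 at y=-109 x 4.06 z 99.02
 at y=62 x 0.17 z 98.90
t 7.9 F [ 0.4  0.1 -2.4] M [-0.21 -0.    0.01] [ 649.1 -181.2   79.5] [-2.0183 -2.3939 -0.0179]
```

Emit:
servo_tool([
  [[0,-1.3,4],[0,0,-0.0067]],
  [[0,-1.3,9],[0,0,-0.0067]],
  [[0,-1.3,9],[0,0,-0.0067]],
  [[0,-1.3,9],[0,0,-0.0067]],
  [[0,-1.3,9],[0,0,-0.0067]],
])

```text
t: 8.32
ee_pos: [647.2, -180.9, 69.5]
orientation: [-2.009, -2.4, -0.017]
ft_force: [0.0, -0.4, -1.0]
width: 25.3
grasp_force: 30.0
```

Emit:
servo_tool([
  [[0,0,0],[0,0,0]],
  [[0,0,0],[0,0,0]],
  [[0,0,0],[0,0,0]],
  [[0,0,0],[0,0,0]],
])

```text
t: 8.65
ee_pos: [647.4, -180.9, 69.7]
orientation: [-2.009, -2.4, -0.017]
ft_force: [-0.1, -0.7, -1.8]
width: 25.4
grasp_force: 30.0
```

```bash
python3 meas.py m1 m2
python3 - <<'E'
from h import *
im=get_image("side"); cv2.imwrite("pics/side2.png",cv2.resize(im["frame"][190:310,230:350],None,fx=5,fy=5,interpolation=cv2.INTER_CUBIC))
for p in((0,-78,90),(0,-108,90),(3,-108,90),(0,-78,117)): print(p,(proj(im,sw(*p))-[230,190])*5)
E
```

```text
axis at y=-268.1: x 5.49 z 89.42 slope x -0.0290 z -0.0022
tip y~-108.9
 at y=-78 x -0.03 z 89.01
 at y=-109 x 0.86 z 89.08
 at y=62 x -4.10 z 88.70
axis at y=-268.1: x 5.49 z 89.39 slope x -0.0286 z -0.0013
tip y~-108.8
 at y=-78 x 0.05 z 89.13
 at y=-109 x 0.93 z 89.18
 at y=62 x -3.95 z 88.95
t 8.75 F [-0.6  0.6 -2.1] M [-0.18  0.02 -0.02] [ 647.3 -180.9   69.7] [-2.0093 -2.3999 -0.0172]
(0, -78, 90) [[340.01492059 167.25404318]]
(0, -108, 90) [[381.08148528 190.59013122]]
(3, -108, 90) [[385.01226759 188.168778  ]]
(0, -78, 117) [[340.05397844 125.4714845 ]]
```

View pics/side2.png

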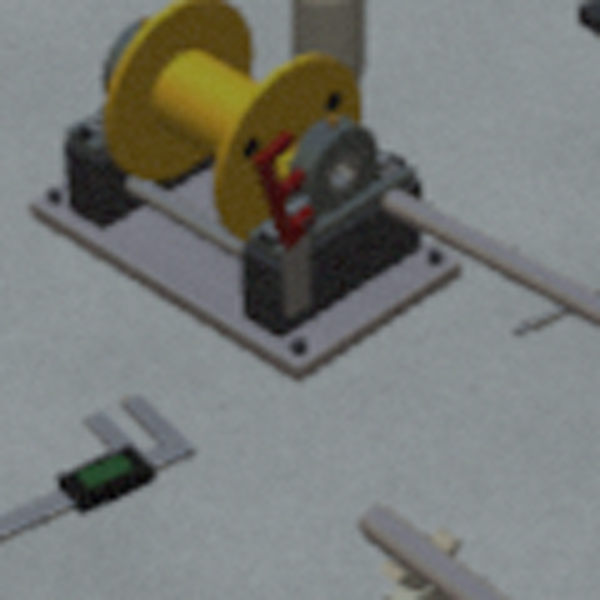

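The side crop shows the bore at (343,176) and the tip at (388,202). Relative to prediction both are offset alike, so the alignment is good. Raising slightly and approaching slowly.

Emit:
servo_tool([
  [[4,0,-0.5],[0,0.0017,0]],
  [[10,0.1,-0.4],[0,0.0017,0]],
  [[16,0.1,-0.3],[0,0.0017,0]],
  [[22,0.1,-0.1],[0,0.0017,0]],
  [[24,0.1,-0.1],[0,0.0017,0]],
])

```text
t: 9.22
ee_pos: [642.8, -156.0, 70.1]
orientation: [-2.007, -2.399, -0.019]
ft_force: [-0.5, 0.5, -1.5]
width: 25.2
grasp_force: 30.0
```

Emit:
servo_tool([
  [[0,0,0],[0,0,0]],
  [[0,0,0],[0,0,0]],
  [[0,0,0],[0,0,0]],
])

```text
t: 9.47
ee_pos: [643.3, -157.3, 70.2]
orientation: [-2.008, -2.399, -0.019]
ft_force: [-0.6, 0.7, -1.7]
width: 25.5
grasp_force: 30.0
```

```bash
python3 meas.py m3 m4
```

```text
axis at y=-244.2: x 4.75 z 89.98 slope x -0.0281 z 0.0023
tip y~-84.9
 at y=-78 x 0.07 z 90.37
 at y=-85 x 0.27 z 90.35
 at y=62 x -3.86 z 90.69
axis at y=-244.3: x 4.75 z 89.98 slope x -0.0276 z -0.0008
tip y~-85.0
 at y=-78 x 0.15 z 89.84
 at y=-85 x 0.34 z 89.84
 at y=62 x -3.72 z 89.72
t 9.57 F [ 0.3 -0.1 -1.9] M [-0.19  0.04  0.04] [ 643.3 -157.5   70.2] [-2.0088 -2.3987 -0.0189]
```

Aligned. Advancing gently to the bore.

Emit:
servo_tool([
  [[2,0,0],[0,0,0]],
  [[4,0,0.1],[0,0,0]],
  [[6,0,0.1],[0,0,0]],
  [[8,0,0.1],[0,0,0]],
  [[9.5,0.1,0.2],[0,0,0]],
])

```text
t: 9.98
ee_pos: [641.5, -147.6, 70.1]
orientation: [-2.008, -2.399, -0.019]
ft_force: [-0.5, 1.2, -1.1]
width: 25.5
grasp_force: 30.0
```

Emit:
servo_tool([
  [[1,0,0],[0,0,0]],
  [[2,0,0],[0,0,0]],
  [[3,0,0.1],[0,0,0]],
])

```text
t: 10.23
ee_pos: [641.1, -144.8, 70.1]
orientation: [-2.008, -2.399, -0.019]
ft_force: [0.1, -0.0, -1.5]
width: 25.4
grasp_force: 30.0
```

Emit:
servo_tool([
  [[2,0,0],[0,0,0]],
  [[4,0,0.1],[0,0,0]],
  [[6,0,0.1],[0,0,0]],
  [[8,0,0.1],[0,0,0]],
  [[10,0.1,0.2],[0,0,0]],
])

```text
t: 10.65
ee_pos: [639.4, -134.9, 70.0]
orientation: [-2.008, -2.399, -0.019]
ft_force: [-0.9, 0.4, -1.0]
width: 25.3
grasp_force: 30.0
```

Emit:
servo_tool([
  [[3,0,0],[0,0,0]],
  [[6,0,0.1],[0,0,0]],
  [[9,0,0.1],[0,0,0]],
  [[12,0.1,0.2],[0,0,0]],
  [[15,0.1,0.2],[0,0,0]],
])

```text
t: 11.07
ee_pos: [636.8, -120.0, 70.1]
orientation: [-2.008, -2.399, -0.019]
ft_force: [0.3, 0.3, -1.6]
width: 25.5
grasp_force: 30.0
```

```bash
python3 meas.py m5
```

```text
axis at y=-206.3: x 3.68 z 89.94 slope x -0.0271 z 0.0001
tip y~-47.0
 at y=-78 x 0.20 z 89.95
 at y=-47 x -0.64 z 89.95
 at y=62 x -3.60 z 89.96
t 11.12 F [-0.   0.3 -1.3] M [-0.15  0.04 -0.03] [ 636.7 -119.5   70. ] [-2.0078 -2.3988 -0.0188]
```

Emit:
servo_tool([
  [[2,0,0],[0,0,0]],
  [[4,0,0.1],[0,0,0]],
  [[6,0,0.1],[0,0,0]],
  [[8,0,0.1],[0,0,0]],
  [[10,0.1,0.2],[0,0,0]],
])

```text
t: 11.53
ee_pos: [635.2, -110.3, 70.1]
orientation: [-2.008, -2.399, -0.019]
ft_force: [-0.0, -0.2, -1.5]
width: 25.3
grasp_force: 30.0
```

Emit:
servo_tool([
  [[2,0,0],[0,0,0]],
  [[4,0,0.1],[0,0,0]],
  [[6,0,0.1],[0,0,0]],
  [[8,0,0.1],[0,0,0]],
  [[10,0.1,0.2],[0,0,0]],
])

```text
t: 11.95
ee_pos: [633.6, -100.5, 70.1]
orientation: [-2.009, -2.399, -0.019]
ft_force: [-0.5, -1.4, -1.7]
width: 25.7
grasp_force: 30.0
```

Emit:
servo_tool([
  [[3,0,0],[0,0,0]],
  [[6,0,0.1],[0,0,0]],
  [[9,0.1,0.1],[0,0,0]],
  [[12,0.1,0.2],[0,0,0]],
  [[15,0.1,0.2],[0,0,0]],
])

```text
t: 12.37
ee_pos: [631.0, -85.5, 70.1]
orientation: [-2.008, -2.399, -0.019]
ft_force: [0.1, -0.6, -1.6]
width: 25.4
grasp_force: 30.0
```

Emit:
servo_tool([
  [[4,0,0],[0,0,0]],
  [[8,0,0.1],[0,0,0]],
  [[12,0.1,0.2],[0,0,0]],
  [[16,0.1,0.3],[0,0,0]],
  [[20,0.1,0.3],[0,0,0]],
])

```text
t: 12.78
ee_pos: [627.5, -65.7, 70.2]
orientation: [-2.008, -2.399, -0.019]
ft_force: [0.0, -1.1, -0.8]
width: 25.6
grasp_force: 30.0
```

Emit:
servo_tool([
  [[4,0,0],[0,0,0]],
  [[8,0,0.1],[0,0,0]],
  [[12,0.1,0.2],[0,0,0]],
  [[16,0.1,0.3],[0,0,0]],
  [[20,0.1,0.3],[0,0,0]],
])

```text
t: 13.2
ee_pos: [624.2, -46.1, 70.2]
orientation: [-2.009, -2.399, -0.019]
ft_force: [1.3, -2.1, -2.0]
width: 25.3
grasp_force: 30.0
```

```bash
python3 meas.py m6
```

```text
axis at y=-131.3: x 1.85 z 89.43 slope x -0.0231 z -0.0061
tip y~28.0
 at y=-78 x 0.62 z 89.11
 at y=28 x -1.82 z 88.46
 at y=62 x -2.61 z 88.25
t 13.25 F [ 0.4  1.6 -2.4] M [-0.21 -0.07 -0.16] [624.  -45.4  70.2] [-2.0081 -2.3987 -0.0191]
```

Emit:
servo_tool([
  [[4,0,0],[0,0,0]],
  [[8,0,0.1],[0,0,0]],
  [[12,0.1,0.2],[0,0,0]],
  [[16,0.1,0.3],[0,0,0]],
  [[20,0.1,0.3],[0,0,0]],
])

```text
t: 13.67
ee_pos: [620.7, -26.3, 70.3]
orientation: [-2.008, -2.399, -0.019]
ft_force: [0.9, -1.3, -1.0]
width: 25.1
grasp_force: 30.0
```

Emit:
servo_tool([
  [[2,0,0],[0,0,0]],
  [[4,0,0.1],[0,0,0]],
  [[6,0,0.1],[0,0,0]],
  [[6,0,0.1],[0,0,0]],
  [[6,0,0.1],[0,0,0]],
])

```text
t: 14.08
ee_pos: [619.5, -20.4, 70.2]
orientation: [-2.008, -2.398, -0.019]
ft_force: [-0.2, 1.3, -0.7]
width: 25.4
grasp_force: 30.0
```

```bash
python3 meas.py m7 m8
```

```text
axis at y=-105.2: x 1.00 z 89.35 slope x -0.0250 z -0.0059
tip y~54.0
 at y=-78 x 0.32 z 89.19
 at y=54 x -2.98 z 88.40
 at y=62 x -3.18 z 88.36
axis at y=-105.3: x 0.99 z 89.35 slope x -0.0251 z -0.0070
tip y~53.9
 at y=-78 x 0.31 z 89.16
 at y=54 x -3.00 z 88.24
 at y=62 x -3.20 z 88.18
t 14.18 F [ 0.3  1.2 -2.1] M [-0.06 -0.03 -0.06] [619.6 -20.6  70.2] [-2.0082 -2.3984 -0.0188]
```

View pics/m8.png

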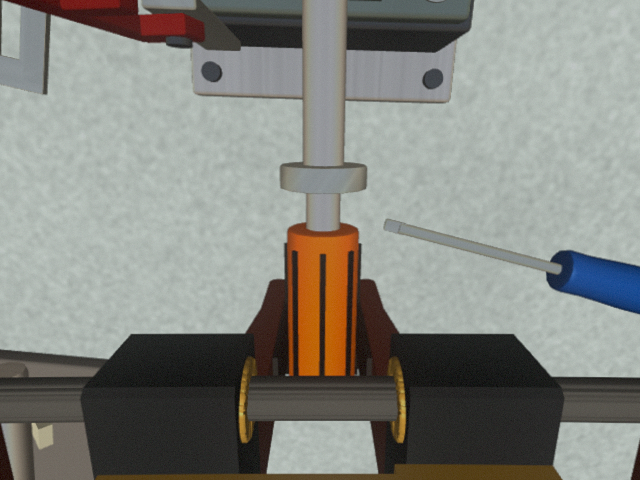

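The picture shows the collar at (323,178), shank straight into the near bearing, keeper clear at the left top. The tip sags about 1.7 mm under the reel, so I'll correct pitch and yaw slightly and then probe the far bore.

Emit:
servo_tool([
  [[0,0.3,0],[0,0.007,-0.005]],
  [[0,0.3,0],[0,0.007,-0.005]],
  [[0,0.3,0],[0,0.007,-0.005]],
  [[0,0.3,0],[0,0.007,-0.005]],
])

```text
t: 14.52
ee_pos: [620.0, -20.8, 70.3]
orientation: [-1.999, -2.399, -0.026]
ft_force: [0.4, 0.9, -1.8]
width: 25.2
grasp_force: 30.0
```

```bash
python3 meas.py m9 m10
```

```text
axis at y=-105.8: x 1.03 z 89.36 slope x -0.0297 z -0.0065
tip y~53.5
 at y=-78 x 0.21 z 89.18
 at y=54 x -3.69 z 88.33
 at y=62 x -3.95 z 88.27
axis at y=-105.8: x 1.07 z 89.37 slope x -0.0288 z -0.0084
tip y~53.5
 at y=-78 x 0.27 z 89.14
 at y=54 x -3.51 z 88.03
 at y=62 x -3.75 z 87.96
t 14.62 F [-0.2  0.4 -1. ] M [-0.22 -0.06 -0.11] [620.  -20.8  70.3] [-1.9991 -2.3996 -0.0258]
```

Emit:
servo_tool([
  [[0,0,0.6],[0,0,0]],
  [[0,0,1.2],[0,0,0]],
  [[0,0,1.2],[0,0,0]],
  [[0,0,1.2],[0,0,0]],
])

```text
t: 14.95
ee_pos: [620.1, -20.8, 69.1]
orientation: [-1.999, -2.4, -0.026]
ft_force: [0.6, -1.4, -0.0]
width: 25.2
grasp_force: 30.0
```

```bash
python3 meas.py m11 m12
python3 - <<'E'
from h import *
# far bearing and tip seen by the side/top cameras?  check reel rise
for n in("top","side"):
    im=get_image(n); old=dict(np.load(n+"0.npz"))
    for k,i in(("new",im),("old",old)):
        f=cv2.cvtColor(i["frame"],cv2.COLOR_BGR2HSV); a=np.zeros((480,640),bool); a[180:280,210:320]=1
        m=a&(f[...,0]>20)&(f[...,0]<32)&(f[...,1]>150); c=cloud(i,m); print(n,k,m.sum(),c.mean(0).round(2))
E
```

```text
axis at y=-105.8: x 1.14 z 89.02 slope x -0.0285 z 0.0015
tip y~53.5
 at y=-78 x 0.34 z 89.06
 at y=54 x -3.40 z 89.25
 at y=62 x -3.64 z 89.27
axis at y=-105.8: x 1.08 z 89.03 slope x -0.0282 z 0.0027
tip y~53.5
 at y=-78 x 0.30 z 89.11
 at y=54 x -3.41 z 89.46
 at y=62 x -3.65 z 89.49
t 15.05 F [ 0.9 -0.2 -0.6] M [-0.3  -0.06 -0.06] [620.1 -20.8  69.2] [-1.9991 -2.3999 -0.026 ]
top new 723 [581.32 177.24 110.7 ]
top old 766 [583.81 174.22 109.34]
side new 1208 [572.66 179.16  99.19]
side old 1193 [574.95 176.79  98.24]
```

Emit:
servo_tool([
  [[0,0,0.6],[0,0,-0.003]],
  [[2,0,0.6],[0,0,-0.003]],
  [[4,0,0.6],[0,0,-0.003]],
  [[6,0,0.7],[0,0,-0.003]],
  [[7.5,0,0.7],[0,0,-0.003]],
])

```text
t: 15.57
ee_pos: [618.8, -13.2, 68.7]
orientation: [-1.996, -2.403, -0.026]
ft_force: [1.9, -3.3, -0.5]
width: 25.3
grasp_force: 30.0
```

Emit:
servo_tool([
  [[0.8,0,0],[0,0,0]],
  [[1.6,0,0],[0,0,0]],
  [[2.4,0,0],[0,0,0]],
])

```text
t: 15.82
ee_pos: [618.3, -10.9, 68.7]
orientation: [-1.995, -2.403, -0.026]
ft_force: [1.4, -2.5, -0.3]
width: 25.4
grasp_force: 30.0
```

```bash
python3 meas.py m13 m14
```

```text
axis at y=-95.8: x 0.56 z 89.05 slope x -0.0371 z 0.0187
tip y~63.6
 at y=-78 x -0.10 z 89.38
 at y=64 x -5.35 z 92.03
 at y=62 x -5.29 z 92.00
axis at y=-95.6: x 0.55 z 89.07 slope x -0.0412 z 0.0196
tip y~63.7
 at y=-78 x -0.18 z 89.42
 at y=64 x -6.02 z 92.20
 at y=62 x -5.95 z 92.16
t 15.92 F [ 1.6 -1.4  0.5] M [-0.43 -0.24 -0.21] [618.3 -10.8  68.7] [-1.9955 -2.4028 -0.0263]
```

```bash
sed -i 's/    # axis fit/    k=y<-84; x,y,z=x[k],y[k],z[k]\n    # axis fit/' meas.py; python3 meas.py m11 m13 m14
```

```text
axis at y=-105.8: x 1.14 z 89.02 slope x -0.0285 z 0.0015
tip y~53.5
 at y=-78 x 0.34 z 89.06
 at y=54 x -3.40 z 89.25
 at y=62 x -3.64 z 89.27
axis at y=-100.4: x 0.76 z 88.95 slope x -0.0302 z 0.0078
tip y~63.6
 at y=-78 x 0.08 z 89.12
 at y=64 x -4.20 z 90.22
 at y=62 x -4.15 z 90.21
axis at y=-100.3: x 0.75 z 88.93 slope x -0.0336 z 0.0039
tip y~63.7
 at y=-78 x -0.00 z 89.01
 at y=64 x -4.77 z 89.57
 at y=62 x -4.71 z 89.56
t 15.92 F [ 1.6 -1.4  0.5] M [-0.43 -0.24 -0.21] [618.3 -10.8  68.7] [-1.9955 -2.4028 -0.0263]
```

Emit:
servo_tool([
  [[0.8,0,0],[0,0,0]],
  [[1.6,0,0],[0,0,0]],
  [[2.4,0,0],[0,0,0]],
])

```text
t: 16.17
ee_pos: [617.8, -8.6, 68.7]
orientation: [-1.996, -2.403, -0.026]
ft_force: [2.0, -2.5, -0.7]
width: 25.5
grasp_force: 30.0
```

Emit:
servo_tool([
  [[0.8,0,0],[0,0,0]],
  [[1.6,0,0],[0,0,0]],
  [[2.4,0,0],[0,0,0]],
])

```text
t: 16.42
ee_pos: [617.4, -6.2, 68.8]
orientation: [-1.995, -2.403, -0.026]
ft_force: [2.9, -2.8, 0.8]
width: 25.2
grasp_force: 30.0
```

Emit:
servo_tool([
  [[1.5,0,0],[0,0,0]],
  [[3,0,0],[0,0,0]],
  [[4.5,0,0],[0,0,0]],
  [[6,0,0.1],[0,0,0]],
  [[7.5,0,0.1],[0,0,0]],
])

```text
t: 16.83
ee_pos: [616.0, 1.4, 68.8]
orientation: [-1.995, -2.403, -0.026]
ft_force: [2.1, -2.3, 0.0]
width: 25.3
grasp_force: 30.0
```

```bash
python3 meas.py m15
```

```text
axis at y=-94.5: x 0.42 z 89.03 slope x -0.0302 z 0.0110
tip y~76.0
 at y=-78 x -0.08 z 89.21
 at y=76 x -4.74 z 90.90
 at y=62 x -4.31 z 90.75
t 16.88 F [ 1.7 -1.5  1.1] M [-0.45 -0.32 -0.14] [615.9   1.6  68.8] [-1.9952 -2.4028 -0.0261]
```

Emit:
servo_tool([
  [[2,0.1,0],[0,0,0]],
  [[4,0.2,0],[0,0,0]],
  [[6,0.2,0.1],[0,0,0]],
  [[8,0.3,0.1],[0,0,0]],
  [[10,0.3,0.2],[0,0,0]],
])

```text
t: 17.3
ee_pos: [614.4, 11.2, 68.9]
orientation: [-1.995, -2.403, -0.026]
ft_force: [1.7, -3.1, 0.2]
width: 25.4
grasp_force: 30.0
```

Emit:
servo_tool([
  [[2,0,0],[0,0,0]],
  [[4,0.1,0.1],[0,0,0]],
  [[6,0.1,0.1],[0,0,0]],
  [[8,0.1,0.1],[0,0,0]],
  [[10,0.1,0.2],[0,0,0]],
])

```text
t: 17.72
ee_pos: [612.6, 21.1, 68.9]
orientation: [-1.995, -2.403, -0.026]
ft_force: [2.3, -3.3, 0.6]
width: 25.4
grasp_force: 30.0
```

Emit:
servo_tool([
  [[1.6,0,0],[0,0,0]],
  [[3.2,0,0],[0,0,0]],
  [[4.8,0,0.1],[0,0,0]],
  [[6.4,0.1,0.1],[0,0,0]],
  [[8,0.1,0.1],[0,0,0]],
])

```text
t: 18.13
ee_pos: [611.3, 28.9, 69.0]
orientation: [-1.995, -2.403, -0.026]
ft_force: [2.1, -2.7, 2.4]
width: 25.2
grasp_force: 30.0
```

Emit:
servo_tool([
  [[0.6,0,0],[0,0,0]],
  [[1.2,0,0],[0,0,0]],
  [[1.2,0,0],[0,0,0]],
])

```text
t: 18.38
ee_pos: [611.1, 30.1, 69.1]
orientation: [-1.995, -2.403, -0.026]
ft_force: [1.9, -2.2, 1.2]
width: 25.3
grasp_force: 30.0
```

```bash
python3 look.py c1
```

```text
32 [598.6 101.5 233.9] [611.1  30.1  69.1]
```

View pics/c1.png

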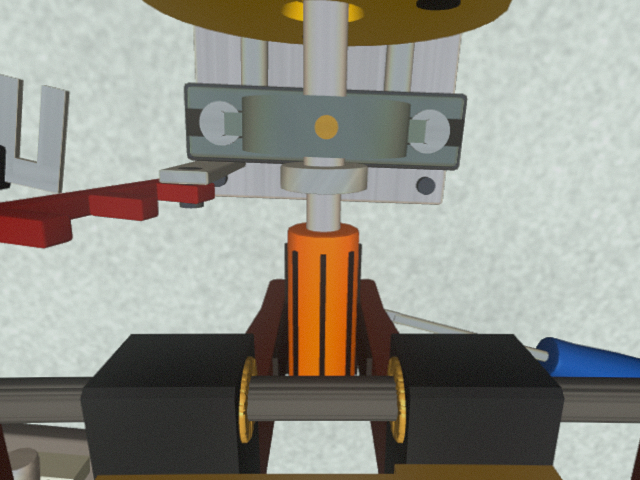

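The collar (323,178) is just short of the bearing (bottom edge row ~160), and the keeper is open to the left (100,215). The last couple of mm go by feel.

Emit:
servo_tool([
  [[0.5,0,0],[0,0,0]],
  [[1,0,0],[0,0,0]],
  [[1,0,0],[0,0,0]],
])

```text
t: 18.68
ee_pos: [610.9, 30.9, 69.1]
orientation: [-1.995, -2.403, -0.026]
ft_force: [2.2, -2.8, 0.1]
width: 25.6
grasp_force: 30.0
```

Emit:
servo_tool([
  [[0.5,0,0],[0,0,0]],
  [[0.5,0,0],[0,0,0]],
])

```text
t: 18.85
ee_pos: [610.8, 31.5, 69.1]
orientation: [-1.996, -2.403, -0.026]
ft_force: [1.4, -2.7, 1.2]
width: 25.3
grasp_force: 30.0
```

Emit:
servo_tool([
  [[0.5,0,0],[0,0,0]],
  [[0.5,0,0],[0,0,0]],
])

```text
t: 19.02
ee_pos: [610.7, 32.0, 69.1]
orientation: [-1.995, -2.403, -0.026]
ft_force: [1.9, -2.4, 1.1]
width: 25.5
grasp_force: 30.0
```

Emit:
servo_tool([
  [[0.5,0,0],[0,0,0]],
  [[0.5,0,0],[0,0,0]],
])

```text
t: 19.18
ee_pos: [610.6, 32.5, 69.1]
orientation: [-1.995, -2.403, -0.026]
ft_force: [2.2, -1.8, 1.1]
width: 25.6
grasp_force: 30.0
```

Emit:
servo_tool([
  [[0.5,0,0],[0,0,0]],
  [[0.5,0,0],[0,0,0]],
])

```text
t: 19.35
ee_pos: [610.5, 33.0, 69.1]
orientation: [-1.995, -2.403, -0.026]
ft_force: [2.8, -2.0, 1.1]
width: 24.9
grasp_force: 30.0
```

```bash
python3 look.py c2
python3 - <<'E'
from h import *
im=dict(np.load("c2.npz")); v,u=np.nonzero(im["depth"]>0); P=world(im,np.c_[u,v]); C,S=np.cos(YAW),np.sin(YAW); d=P[:,:2]-O; x=C*d[:,0]+S*d[:,1]; y=-S*d[:,0]+C*d[:,1]; z=P[:,2]
s=(abs(x)<6)&(z>101)&(z<108)&(y<-70)&(y>-105); print("collar top y",np.percentile(y[s],[2,98]).round(1),s.sum())
s=(abs(x)<10)&(z>110)&(y<-50); print("housing y",np.percentile(y[s],[2,98]).round(1))
o=ctrl.get_obs(); print(o["ft_force"],o["moment"])
E
```

```text
33 [598.  104.4 234. ] [610.5  33.   69.1]
collar top y [-104.7  -79.8] 1327
housing y [-123.2  -63. ]
[ 1.97015601 -2.17670505  1.0817339 ] [-0.56429408 -0.32853178 -0.15743394]
```

Emit:
servo_tool([
  [[0.6,0,0],[0,0,0]],
  [[0.6,0,0],[0,0,0]],
])

```text
t: 19.57
ee_pos: [610.4, 33.6, 69.2]
orientation: [-1.995, -2.403, -0.026]
ft_force: [2.5, -3.1, 0.7]
width: 25.5
grasp_force: 30.0
```

Emit:
servo_tool([
  [[0.6,0,0],[0,0,0]],
  [[0.6,0,0],[0,0,0]],
])

```text
t: 19.73
ee_pos: [610.3, 33.9, 69.2]
orientation: [-1.995, -2.403, -0.026]
ft_force: [2.4, -3.8, 0.9]
width: 25.3
grasp_force: 30.0
```

Emit:
servo_tool([
  [[0.5,0,0],[0,0,0]],
  [[0.5,0,0],[0,0,0]],
])

```text
t: 19.9
ee_pos: [610.3, 33.9, 69.2]
orientation: [-1.996, -2.404, -0.025]
ft_force: [2.6, -5.9, 1.4]
width: 25.1
grasp_force: 30.0
```

Emit:
servo_tool([
  [[0.5,0,0],[0,0,0]],
  [[0.5,0,0],[0,0,0]],
])

```text
t: 20.07
ee_pos: [610.3, 33.9, 69.2]
orientation: [-1.996, -2.404, -0.024]
ft_force: [3.5, -9.3, 0.0]
width: 25.8
grasp_force: 30.0
```

```bash
python3 look.py c3
```

```text
34 [597.7 105.6 234. ] [610.3  33.9  69.2]
```

View pics/c3.png

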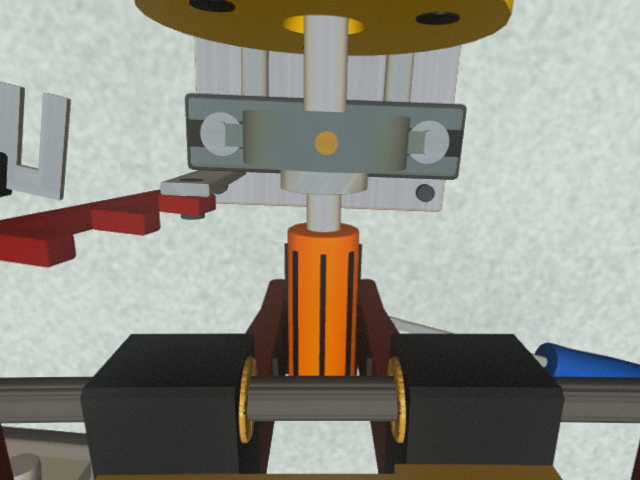

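The collar is flush with the bearing (row ~172) and there is a 9 N stop, so the spindle is home. Unload, release, lift.

Emit:
servo_tool([
  [[-1.5,0,0],[0,0,0]],
  [[-1.5,0,0],[0,0,0]],
  [[-1.5,0,0],[0,0,0]],
])

```text
t: 20.37
ee_pos: [610.4, 33.7, 69.1]
orientation: [-1.995, -2.403, -0.026]
ft_force: [2.9, -1.3, 0.5]
width: 25.5
grasp_force: 30.0
```

Emit:
servo_tool([
  [[0,0,0],[0,0,0]],
  [[0,0,0],[0,0,0]],
  [[0,0,0],[0,0,0]],
  [[0,0,0],[0,0,0]],
  [[0,0,0],[0,0,0]],
], grip=-0.2)

```text
t: 20.78
ee_pos: [610.0, 33.8, 68.9]
orientation: [-1.995, -2.402, -0.025]
ft_force: [-0.7, -0.1, -0.6]
width: 52.1
grasp_force: 0.0
```

Emit:
servo_tool([
  [[0,0,-15],[0,0,0]],
  [[0,0,-40],[0,0,0]],
  [[0,0,-75],[0,0,0]],
  [[0,0,-110],[0,0,0]],
  [[0,0,-125],[0,0,0]],
])

```text
t: 21.2
ee_pos: [612.7, 30.6, 198.6]
orientation: [-1.998, -2.406, -0.032]
ft_force: [0.8, 0.2, -0.2]
width: 52.2
grasp_force: 0.0
```

Emit:
servo_tool([
  [[0,0,0],[0,0,0]],
  [[0,0,0],[0,0,0]],
  [[0,0,0],[0,0,0]],
], grip=1)

```text
t: 21.45
ee_pos: [609.8, 30.6, 192.7]
orientation: [-1.994, -2.401, -0.024]
ft_force: [-0.5, -0.7, -0.5]
width: 36.4
grasp_force: 0.0
```

```bash
python3 look.py c4 keeper
python3 - <<'E'
from h import *
im=dict(np.load("c4.npz")); C,S=np.cos(YAW),np.sin(YAW)
def st(P): d=P[:,:2]-O; return np.c_[C*d[:,0]+S*d[:,1],-S*d[:,0]+C*d[:,1],P[:,2]]
f=cv2.cvtColor(im["frame"],cv2.COLOR_BGR2HSV)
red=((f[...,0]<5)|(f[...,0]>174))&(f[...,1]>150)&(f[...,2]>60); red[330:]=0
c=st(cloud(im,red)); c=c[(abs(c[:,1]+93)<15)]; print("keeper pts",len(c),np.percentile(c,[1,50,99],axis=0).round(1).tolist())
o=(f[...,0]>5)&(f[...,0]<18)&(f[...,1]>160)&(f[...,2]>90); c=st(cloud(im,o)); c=c[c[:,2]>80]; print("handle",np.percentile(c,[1,50,99],axis=0).round(1).tolist())
r=down(1.742)
q=[sw(-108,-93,200),sw(-108,-93,127),sw(-38,-93,127),sw(-60,-93,230)]; print(ctrl.get_obs()["ee_pos"])
chain([(p,r) for p in q])
E
```

```text
35 [597.6 102.  357.6] [609.5  30.6 192.2]
keeper 0.64 [215. 169.  96.  21.] [545.7  71.7 128.4]
keeper pts 907 [[-76.6, -96.0, 93.3], [-57.6, -93.1, 146.9], [-39.5, -90.7, 153.9]]
handle [[-10.5, -163.1, 93.3], [1.3, -129.7, 101.4], [14.2, -101.0, 104.4]]
[609.59831906  30.53783442 192.14928785]
3 rows, last: [  54.3 -105.6   -6.3] [-0.002 -0.025  0.014]
2 rows, last: [ 0.  0. 73.] [0. 0. 0.]
2 rows, last: [-2. 70.  0.] [0. 0. 0.]
3 rows, last: [   0.6  -22.  -103. ] [0. 0. 0.]
```

View pics/c4.png

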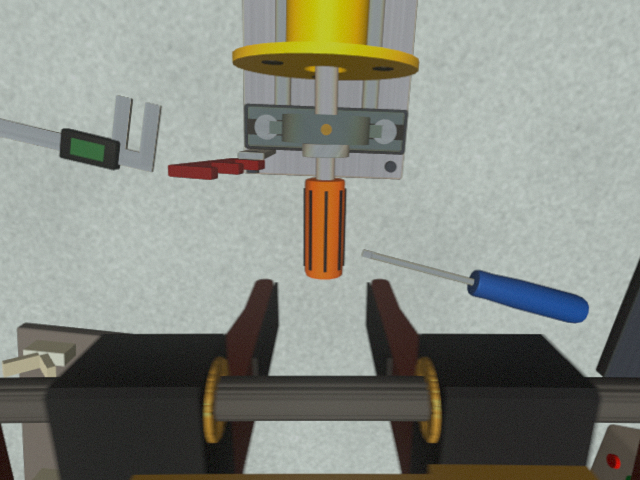

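The spindle stays home with the collar (326,150) against the bearing, and the keeper is open at (215,168), measured end x≈−77, z≈152 as expected. Now I'll push it shut with the closed fingers.

Emit:
servo_tool([
  [[18,-35,-2],[0,-0.008,0.005]],
  [[36,-70,-4],[0,-0.017,0.01]],
  [[54,-106,-6],[0,-0.025,0.014]],
  [[54,-106,-6],[0,-0.025,0.014]],
  [[54,-106,-6],[0,-0.025,0.014]],
])

```text
t: 21.97
ee_pos: [494.3, 64.4, 200.3]
orientation: [-2.021, -2.403, 0.002]
ft_force: [0.3, -0.4, 0.3]
width: -0.0
grasp_force: 0.0
```

Emit:
servo_tool([
  [[0,0,25],[0,0,0]],
  [[0,0,50],[0,0,0]],
  [[0,0,70],[0,0,0]],
  [[0,0,70],[0,0,0]],
  [[0,0,70],[0,0,0]],
])

```text
t: 22.38
ee_pos: [496.9, 63.7, 130.1]
orientation: [-2.024, -2.402, 0.002]
ft_force: [0.4, -0.3, 0.1]
width: 0.3
grasp_force: 0.0
```

Run:
```python
from h import *
o=ctrl.get_obs(); p=o["ee_pos"]; C,S=np.cos(YAW),np.sin(YAW); d=p[:2]-O; print("stand frame",C*d[0]+S*d[1],-S*d[0]+C*d[1],p[2],o["ft_force"],o["width"])
chain([(sw(-38,-93,127),down(1.742))])
```

```text
stand frame -107.05541262012271 -93.81811472252048 130.1392407885864 [ 0.40092849 -0.28428471  0.13740169] 0.30508720846470677
2 rows, last: [-1.1 69.1  3. ] [-0.002  0.    -0.001]
```

Emit:
servo_tool([
  [[0,8,2],[0,0,0]],
  [[-0.5,16,2],[0,0,0]],
  [[-0.5,23,2],[0,0,0]],
  [[-0.5,30,2],[0,0,0]],
  [[-0.5,37,2],[0,0,0]],
])

```text
t: 22.8
ee_pos: [534.8, 70.0, 130.1]
orientation: [2.023, 2.401, 0.002]
ft_force: [-0.4, -0.2, 0.8]
width: 0.4
grasp_force: 0.3
```

Emit:
servo_tool([
  [[0,7,0],[0,0,0]],
  [[0,14,0],[0,0,0]],
  [[-0.5,21,0],[0,0,0]],
  [[-0.5,28,0],[0,0,0]],
  [[-0.5,35,0],[0,0,0]],
])

```text
t: 23.22
ee_pos: [568.6, 75.3, 129.3]
orientation: [2.023, 2.402, 0.001]
ft_force: [-0.7, -0.1, 0.0]
width: 0.4
grasp_force: 0.0
```

Emit:
servo_tool([
  [[0,0,0],[0,0,0]],
  [[0,0,0],[0,0,0]],
  [[0,0,-20],[0,0,0]],
  [[0,0,-60],[0,0,0]],
  [[-20,0,-100],[0,0,0]],
])

```text
t: 23.63
ee_pos: [569.2, 58.4, 226.6]
orientation: [-2.02, -2.403, 0.003]
ft_force: [1.4, 0.4, -0.6]
width: 0.7
grasp_force: 0.0
```

Emit:
servo_tool([
  [[-40,0,0],[0,0,0]],
  [[-70,0,0],[0,0,0]],
  [[-70,0,0],[0,0,0]],
  [[-70,0,0],[0,0,0]],
])

```text
t: 23.97
ee_pos: [582.5, -13.2, 226.7]
orientation: [2.027, 2.4, 0.001]
ft_force: [0.2, 0.1, -0.9]
width: 0.3
grasp_force: 0.0
```

```bash
python3 look.py c5
python3 - <<'E'
from h import *
im=dict(np.load("c5.npz")); C,S=np.cos(YAW),np.sin(YAW)
def st(P): d=P[:,:2]-O; return np.c_[C*d[:,0]+S*d[:,1],-S*d[:,0]+C*d[:,1],P[:,2]]
f=cv2.cvtColor(im["frame"],cv2.COLOR_BGR2HSV)
red=((f[...,0]<5)|(f[...,0]>174))&(f[...,1]>150)&(f[...,2]>60); red[330:]=0
c=st(cloud(im,red)); c=c[(abs(c[:,1]+93)<15)]; print("keeper pts",len(c),np.percentile(c,[1,50,99],axis=0).round(1).tolist())
y=(f[...,0]>20)&(f[...,0]<32)&(f[...,1]>150); c=st(cloud(im,y)); c=c[abs(c[:,0])<70]; print("reel",np.percentile(c,[1,50,99],axis=0).round(1).tolist())
E
```

```text
36 [570.5  62.4 389.7] [582.2 -12.2 226.3]
keeper pts 952 [[-48.9, -95.9, 17.6], [-15.9, -93.2, 107.9], [21.4, -85.7, 109.7]]
reel [[-53.2, -162.7, 43.9], [-13.9, -35.7, 81.6], [48.8, -32.4, 335.0]]
```

View pics/c5.png

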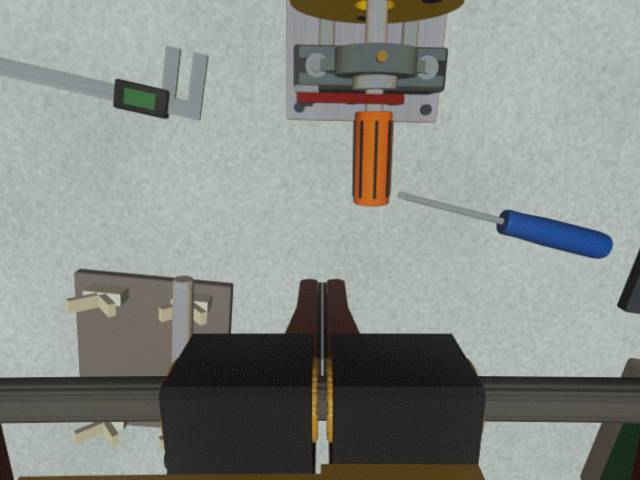

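The keeper (350,99) lies level over the neck (top z≈108 along its whole length), the collar is against the bearing, and the robot is clear. Handing in.

```bash
python3 -c "
from h import *
print(close_job())"
```

```text
the job is handed in; nothing more can be done
None
```

The spindle is through both bearings and the reel with its collar against the fixed bearing, the keeper is shut over its neck, and the robot is clear; I handed the job in at about 24 s, and no verdict was returned.

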